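# Slide the saucepan off the hotplate's open well and cover the well

## Robot

A 6-joint arm with a two-finger parallel gripper is mounted at the origin on a cart in front of the work surface, level with it; the furniture and walls round the work are solid. World frame = base frame: x ahead of the robot, y to its left, z up, the work surface at z = 0. Lengths are in mm, angles in rad, forces in N, time in s.
With the tool pointing down it reaches from about 275 to 750 mm from the base axis. Payload 10.2 kg.
Tool frame: the origin (TCP) lies at the centre of the arm's flange, where the gripper is bolted on; the fingertips stand 173 mm ahead of it and the grasp point (between the pads) lies 155 mm ahead of it; z points along the fingers, y is the line along which they close (so a half turn about z gives the same grasp; the last joint's range is limited). The gripper opens to 85 mm and grips with 20 to 120 N. Pads are 22 mm wide; open, the fingers measure 114 mm over their backs; the gripper's body (76 mm by 85 mm) begins 54 mm behind the grasp point. The pads swing forward as they close: fully open they stand 13 mm farther back than shut.
Start: joints at [-1.397, 0.313, 1.498, -0, 1.331, -0.223], TCP at [202.884, -484.221, 404.694] pointing down, gripper open.
Joint ranges: [-2.94, 2.94], [-0.97, 2.17], [0.19, 2.56], [-1.23, 4.37], [0.02, 3.11], [-2.88, 2.88]. Speed limits (rad/s): [2.39, 2.39, 3.01, 3.14, 3.14, 3.14].

## Interface

Orientations are given as a unit quaternion [w, x, y, z].
In Python, from rig import ctrl gives the robot as it stands.
- The arm moves only by the shell command python3 steer.py 'ROWS' [OPENING] [FORCE]. ROWS is a JSON list of rows, 1 to 8 of them, each of 6 numbers: dx, dy, dz in mm, then a rotation vector rx, ry, rz in rad; each row is the pose to reach, as a shift and turn from the pose commanded when the command began, along the tool's axes at that moment; what a row does not reach only later rows make up. A row lasts 1/10 s, in which the tool goes at most 50 mm and 0.15 rad, less where a joint would pass 70% of its speed; a pose out of reach is approached as far as the arm can. OPENING is the opening from 0.0 (shut) to 1.0 (fully open), set as the command begins (- or left out keeps the last). The fingers move at their own pace and stop on an object; FORCE is the grip in N (left out, the last holds). Time passes only in rows, so rows that do not move let the fingers close. It prints the time, the measured TCP pose, the force, the opening and the grip force at its end.
- ctrl.sense(): the state, without advancing time (a new reading comes with each control period).
- ctrl.capture(name): name is "side" or "top"; returns the picture (384x512x3 uint8, red, green, blue); there is no depth.
- ctrl.calibration(name): a dict with "fx", "fy", "cx", "cy" (pixels), "position" and "attitude" of the camera in the world. Camera axes: x right, y down, z forward; pixel columns grow to the right and rows downward; lengths in mm; the calibration is good to about 2 mm. A picture is of the moment at which its call begins. calibration takes no time and is no camera call.
- ctrl.finish_job(): hands the job in; it is judged then, once.
The state is a dict: "time_s": time; "joints": joint angles; "dq": joint speeds; "tau": joint torques, N m; "eef_pos": TCP position; "ee_rot": TCP orientation; "force": force on the tool from outside, world axes, zero at the start; "wrist_torque": the same for the moment, N m; "grip_width": opening from 0.0 (shut) to 1.0 (fully open); "grip_force": force on a finger pad.
Only numpy, scipy, OpenCV 4.12 (cv2) and the standard library are available. Lean on these libraries where they do the work, as an engineer would, in place of code of your own. Each camera call takes 0.05 s, during which the arm holds its last target. There are 200 camera calls.

## Task

Take the hotplate's open well out of use: slide the saucepan sideways off the well and centre it in the ring marked on the neighbouring plate under the wire rack, keeping it flat on the plates all the way (no lifting or tipping) and without knocking the rack. Then pick up the round steel cover by its knob and seat it fully home in the open well, flush with the plate. Leave the clay dish, the roll of tape and the red tin where they are.

Things in the scene. Friction and masses are not known exactly. Their poses are not given: they have to be found in the camera images.
- saucepan: small open steel saucepan, base 106 mm and rim 110 mm across, 65 mm high, 0.3 to 0.65 kg. Origin at the centre of its underside, z up. Its level black handle runs along its own -x (within 0.25 rad of the plates' front, -x): a bar 20 mm wide and 12 mm high, its middle 52 mm above the underside, free from x = -70 to -144 mm. At the start it stands over the well, hiding it.
- well: fixed aluminium hotplate module, 190 (x) by 170 (y) by 30 mm; origin at the centre of its underside, -x is the front. In the middle of its top (z = +30 mm) is a round well, 92 mm across, 10 mm deep (floor at z = +20 mm), mouth chamfered 2 mm. It abuts the rest module sideways, tops level, same yaw, on a 6 mm rubber foot; which is left varies.
- rest: second module, same size and axes, flat on top (z = +30 mm) with a dark ring, 114 mm inside and 122 mm outside diameter, marked round its middle (centre at x = 0, y = 0). The wire rack stands over it; nothing is above the well module.
- rack: wire rack over the rest module, same origin and axes as it: 6 mm wire at z = +130 mm, from x = -97 (front edge) to +86 mm, y = -65 to +65 mm, on two rear posts, so the saucepan slides in below it and its handle sticks out 45 mm in front. An upright gripper on the handle strikes the front wire; one leaning back towards the robot by some 30 degrees, fingers pointing forward and down, passes.
- cover: round steel cover plate, 88 mm diameter and 10 mm thick, with a black upright knob of 26 mm diameter in its middle, knob top 40 mm above the underside; 0.2 kg. Origin at the centre of its underside. Starts flat on the bench to the left or to the right of the hotplate.
- dish: bystander: spouted terracotta dish 126 x 120 x 35 mm, origin at the centre of its underside; on the bench on the other side of the hotplate from the cover
- tape: bystander: roll of masking tape lying flat, 96 mm diameter, 25 mm high, origin at the centre of its underside; near the left front corner of the bench
- tin: bystander: round red tin, 62 mm diameter, 26 mm high, origin at the centre of its underside; to the right of the hotplate

How it is judged:
By the outcome, as a careful person would: the job done as asked, in the order asked, and still so for the second after the job is handed in, with the robot touching nothing.
It also fails if it takes over 61 s, if anything falls off the work surface, if the arm or the gripper's body presses on something with over 40 N, if the wrist force passes 120 N, or if a joint passes its speed limit or range.

## Working session

There is one attempt and no reset: what is moved stays moved. The work goes in short steps, Python scripts to look and compute and a shell command to move; the robot and the scene stay as the last step left them, time stands still between calls to the robot, and variables do not carry over. Pictures are saved under pics/ and viewed, at most 10 in all, crops included, and the job is handed in when it is done.

```bash
ls; mkdir -p pics
python3 - <<'E'
from rig import ctrl
import cv2
for n in("top","side"):
    cv2.imwrite(f"pics/{n}0.png",ctrl.capture(n)[:,:,::-1]); print(n,ctrl.calibration(n))
print(ctrl.sense())
E
```

```text
pics
rig.py
steer.py
top {'fx': 480.90056599250994, 'fy': 480.90056599250994, 'cx': 265.9172726526488, 'cy': 191.42028818304127, 'position': array([ 449.07951788,  -14.24423555, 1402.63169969]), 'attitude': array([ 0.02630326, -0.69589358,  0.71703517, -0.03001381])}
side {'fx': 360.68184786590365, 'fy': 360.68184786590365, 'cx': 253.59087768822013, 'cy': 195.21769556742288, 'position': array([304.2639274 , 941.40207274, 487.47858543]), 'attitude': array([ 0.07384286, -0.0936035 ,  0.82707226, -0.549306  ])}
{'time_s': 0.1, 'joints': array([-1.39739098e+00,  3.13369119e-01,  1.49833250e+00, -1.47029733e-05,
        1.33096031e+00, -2.23399168e-01]), 'dq': array([-3.18780471e-06, -1.28111493e-03, -1.41284718e-03, -9.55501640e-04,
        1.66355559e-04, -2.10089119e-03]), 'tau': array([ 2.15525164e-03, -4.12900579e+01, -2.60143483e+01, -2.05464089e-04,
        2.99775144e-03, -1.60848674e-05]), 'eef_pos': array([ 202.88128123, -484.18325486,  404.21572081]), 'ee_rot': array([-5.34648251e-04,  9.80382264e-01,  1.97104871e-01,  6.22497765e-06]), 'force': array([ 0.11747128, -0.38967421, -0.35379614]), 'wrist_torque': array([-0.04935601, -0.00021285,  0.00843177]), 'grip_force': 0.0, 'grip_width': 1.0002299919716375}
```
View pics/top0.png

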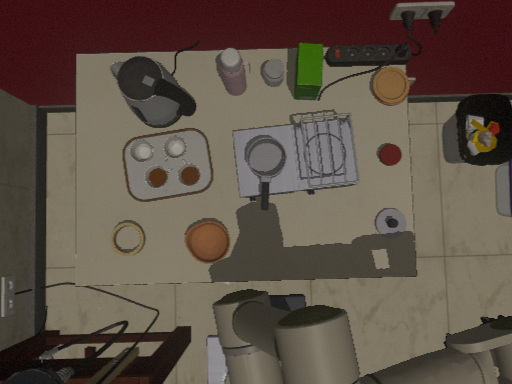

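View pics/side0.png

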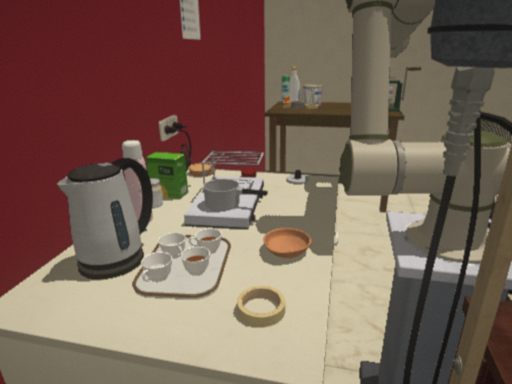

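The top view shows the pan at (265,157) with its handle down to (265,208), the ring and rack at (325,155), the cover at (390,222), the tin at (390,154), the dish at (208,241) and the tape at (128,238). In the side view the pan is at (221,195), and the cover, at about (298,178), is partly hidden behind a cable or the arm. Next I'll look at crops.

Run:
```python
import cv2
t=cv2.imread("pics/top0.png")[105:240,228:413]; s=cv2.imread("pics/side0.png")[140:240,175:325]
cv2.imwrite("pics/tc.png",cv2.convertScaleAbs(cv2.resize(t,None,fx=4.3,fy=4.3,interpolation=cv2.INTER_CUBIC),alpha=1.4))
cv2.imwrite("pics/sc.png",cv2.convertScaleAbs(cv2.resize(s,None,fx=5,fy=5,interpolation=cv2.INTER_CUBIC),alpha=1.4))
```

View pics/tc.png

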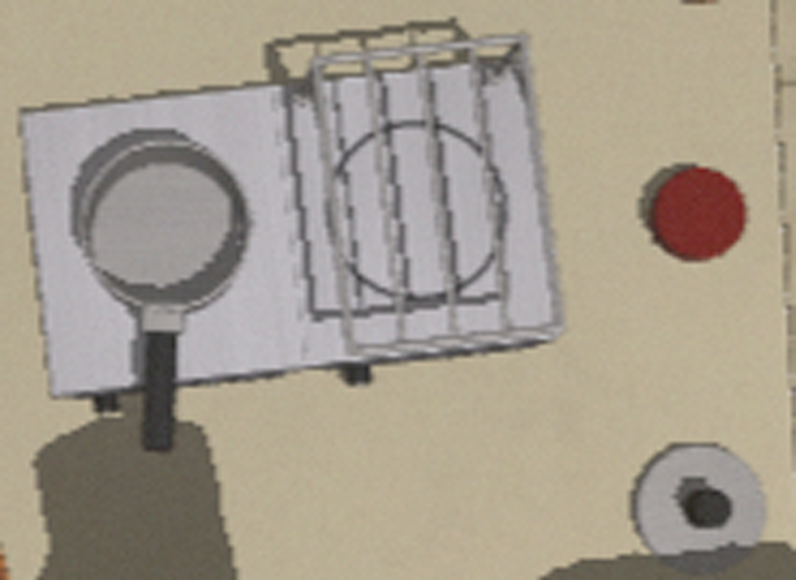

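View pics/sc.png

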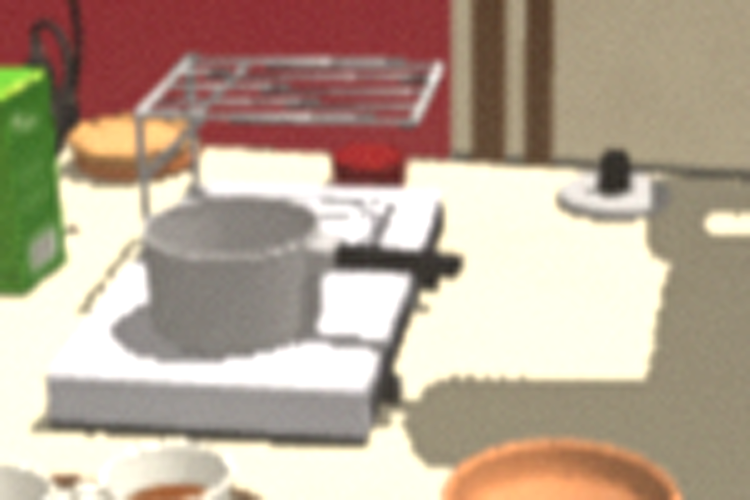

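The crops are clear, with the plates yawed a few degrees:

| Feature | Top crop | Side crop |
|---|---|---|
| Rim | spans x 78–248, y 138–312 | centred near (233,223) |
| Handle end | (158,450) | (460,265) |
| Ring centre | (419,211) | not measured |
| Knob top | (708,508) | (614,152) |
| Plate left-front corner | (52,396) | (365,385) |
| Plate left-back corner | (20,110) | (50,378) |

Next I'll measure with masks.

```bash
cat > h.py <<'E'
import numpy as np, cv2
from rig import ctrl
from scipy.spatial.transform import Rotation as R
def rot(q): return R.from_quat(np.roll(q,-1))
def ray(n,px):
    c=ctrl.calibration(n); d=np.array([(px[0]-c["cx"])/c["fx"],(px[1]-c["cy"])/c["fy"],1.])
    return c["position"],rot(c["attitude"]).apply(d/np.linalg.norm(d))
def plane(n,px,z):
    p,d=ray(n,px); return p+d*(z-p[2])/d[2]
def tri(a,b):
    p,d=ray("top",a);q,e=ray("side",b)
    s,t=np.linalg.lstsq(np.c_[d,-e],q-p,rcond=None)[0]
    return (p+s*d+q+t*e)/2, np.linalg.norm(p+s*d-q-t*e)
def proj(n,P):
    c=ctrl.calibration(n); v=rot(c["attitude"]).inv().apply(np.array(P)-c["position"])
    return np.array([c["fx"]*v[0]/v[2]+c["cx"],c["fy"]*v[1]/v[2]+c["cy"]])
T=lambda u,v:((u+.5)/4.3-.5+228,(v+.5)/4.3-.5+105)
S=lambda u,v:((u+.5)/5-.5+175,(v+.5)/5-.5+140)
def blob(img,mask,box):
    m=np.zeros_like(mask); x0,y0,x1,y1=box; m[y0:y1,x0:x1]=mask[y0:y1,x0:x1]
    n,l,st,ce=cv2.connectedComponentsWithStats(m.astype(np.uint8))
    i=1+np.argmax(st[1:,4]); return l==i,ce[i],st[i]
E
python3 - <<'E'
from h import *
np.set_printoptions(precision=1,suppress=True)
for nm,a,b in [("LF",(52,396),(365,385)),("LB",(20,110),(50,378)),("RF",(562,340),(440,195)),("hend",(158,450),(460,265)),("knobtop",(708,508),(614,153)),("rim",(163,225),(233,223))]:
    print(nm,*tri(T(*a),S(*b)))
t=cv2.imread("pics/top0.png"); s=cv2.imread("pics/side0.png")
v=t.max(2)
m,c,st=blob(t,v<70,(255,176,275,215)); ys,xs=np.where(m); print("handle",c,st)
l=cv2.fitLine(np.c_[xs,ys].astype(np.float32),cv2.DIST_L2,0,.01,.01).ravel()
for z in(88,): 
    A=plane("top",(l[2],l[3]),z);B=plane("top",(l[2]+10*l[0],l[3]+10*l[1]),z);print("hc",A,"yaw",np.degrees(np.arctan2(*(A-B)[[1,0]]))%180)
    for r in (ys.min(),ys.max()+1): print(plane("top",(l[2]+(r-l[3])*l[0]/l[1],r),z))
m,c,st=blob(t,v<70,(380,212,402,232));print("knob",c,st,plane("top",c,40))
v2=s.max(2);m,c,st=blob(s,v2<70,(290,165,304,182));print("knob side",c,st)
P,e=tri(blob(t,v<70,(380,212,402,232))[1],c);print("knob tri",P,e)
m,c,st=blob(s,v2<70,(240,185,270,200));print("handle side",c,st)
g=cv2.cvtColor(t,cv2.COLOR_BGR2GRAY)
# ring dark pixels
m=np.zeros_like(g,bool)
for y in range(128,180):
  for x in range(300,350):
    P=plane("top",(x,y),36); 
    m[y,x]=g[y,x]<100
c0=plane("top",T(419,211),36);print("ring guess",c0)
pts=[]
ys,xs=np.where(m)
for x,y in zip(xs,ys):
    P=plane("top",(x,y),36)
    if 53<np.hypot(*(P-c0)[:2])<65: pts.append(P[:2])
pts=np.array(pts);A=np.c_[2*pts,np.ones(len(pts))];q=np.linalg.lstsq(A,(pts**2).sum(1),rcond=None)[0]
print("ring fit",q[:2],np.sqrt(q[2]+q[:2]@q[:2]),len(pts))
# red tin
E
```

```text
LF [545.9  52.1  37. ] 1.5753007070803733
LB [736.1  67.8  31.1] 5.571373931925653
RF [ 575.4 -288.9   27.1] 4.584071463722626
hend [505.5 -17.   86. ] 0.5285322314361183
knobtop [ 459.1 -378.5   37.3] 1.8578196961912374
rim [647.5 -24.4  99.4] 0.17485923467656747
handle [264.2 196. ] [255 182  20  29 258]
hc [541.4 -17.5  88. ] yaw 176.95657204544653
[580.  -19.6  88. ]
[500.4 -15.3  88. ]
knob [391.1 221.7] [385 216  13  12 108] [ 461.1 -374.8   40. ]
knob side [297.4 174. ] [295 170   6   9  44]
knob tri [ 460.5 -379.8   21.4] 1.6476054541165615
handle side [254.7 192.1] [242 189  25   9  99]
ring guess [ 661.6 -196.    36. ]Traceback (most recent call last):
  File "<stdin>", line 27, in <module>
  File "h.py", line 9, in plane
    p,d=ray(n,px); return p+d*(z-p[2])/d[2]
        ~~~^^^^^^
  File "h.py", line 6, in ray
    c=ctrl.calibration(n); d=np.array([(px[0]-c["cx"])/c["fx"],(px[1]-c["cy"])/c["fy"],1.])
ValueError: time passes only in moves, steps and waits
```

```bash
sed -i 's/^def rot/CAL={n:ctrl.calibration(n) for n in("top","side")}\ndef rot/; s/ctrl.calibration(n);/ CAL[n];/' h.py; sed -i 's/c=ctrl.calibration(n)$/c=CAL[n]/' h.py
python3 - <<'E'
from h import *
np.set_printoptions(precision=1,suppress=True)
t=cv2.imread("pics/top0.png");g=cv2.cvtColor(t,cv2.COLOR_BGR2GRAY)
def circ(pts):
    pts=np.array(pts);A=np.c_[2*pts,np.ones(len(pts))];q=np.linalg.lstsq(A,(pts**2).sum(1),rcond=None)[0]
    return q[:2],np.sqrt(q[2]+q[:2]@q[:2]),len(pts)
c0=plane("top",T(419,211),36)[:2]
for lim in(85,100,110):
  c=c0
  for k in range(4):
    P=np.array([plane("top",(x,y),36)[:2] for y,x in zip(*np.where(g[120:185,295:355]<lim))] and [plane("top",(x+295,y+120),36)[:2] for y,x in zip(*np.where(g[120:185,295:355]<lim))])
    d=np.hypot(*(P-c).T);c,r,n=circ(P[abs(d-59)<4])
  print("ring",lim,c,r,n)
cr={k:plane("top",T(*p),36) for k,p in dict(LF=(52,396),LB=(20,110),RB=(525,65),RF=(562,340),F2=(300,368)).items()}
for k in cr: print(k,cr[k])
for a,b in(("LF","LB"),("RF","RB"),("RB","LB"),("F2","LF"),("RF","LF")):
    d=cr[b]-cr[a];print(a,b,np.hypot(*d[:2]),np.degrees(np.arctan2(d[1],d[0])))
print("rim pts at 101",[plane("top",T(*p),101)[:2] for p in((163,138),(163,312),(78,222),(248,222))])
print("cover",[plane("top",T(*p),10)[:2] for p in((632,505),(766,505),(697,443))])
print("tin",[plane("top",T(*p),26)[:2] for p in((700,213),)])
E
```

```text
ring 85 [ 661.8 -194. ] 58.94498588925305 139
ring 100 [ 661.8 -194. ] 58.96120895151849 240
ring 110 [ 661.9 -194.1] 59.04058012679495 301
LF [545.2  52.   36. ]
LB [737.7  68.5  36. ]
RB [ 758.4 -271.1   36. ]
RF [ 572.4 -287.6   36. ]
F2 [ 558.9 -112.9   36. ]
LF LB 193.23313134191113 4.890176126848669
RF RB 186.77652797410042 5.047910329270273
RB LB 340.23598392383906 93.48893746096905
F2 LF 165.44111471882283 94.75286273500059
RF LF 340.65352477355526 94.57687201821736
rim pts at 101 [array([703.2, -26.1]), array([591.8, -22.7]), array([650.8,  29.5]), array([647.7, -78.4])]
cover [array([ 461.9, -334.8]), array([ 459.2, -425. ]), array([ 502.3, -380.7])]
tin [array([ 656.3, -386.3])]
```

Heights check out: handle about 87 (expected 88), rim 99 (101) and plate 36. The ring fits r=59 at (661.9,-194). The pan is at (647.5,-24) with yaw -3.1°, the plates' yaw is about 4.7°, and the derived well centre is (648,-24.6). Next is a pregrasp for the tilted grip.

```bash
cat > go.py <<'E'
# row from current pose to a grasp pose: x y z yaw_deg tilt_deg
import sys
from h import *
np.set_printoptions(precision=3,suppress=True)
def row(g,yaw,tilt,s=None):
    s=s or ctrl.sense(); R0=rot(s["ee_rot"]); y,t=np.radians([yaw,tilt])
    a=np.array([np.cos(y)*np.sin(t),np.sin(y)*np.sin(t),-np.cos(t)]); Y=np.array([np.sin(y),-np.cos(y),0])
    M=np.c_[np.cross(Y,a),Y,a]; d=np.array(g)-155*a-s["eef_pos"]
    return np.r_[R0.inv().apply(d),(R0.inv()*R.from_matrix(M)).as_rotvec()],s["eef_pos"]+155*R0.as_matrix()[:,2]
if __name__=="__main__":
    v=[float(x) for x in sys.argv[1:]]; r,g=row(v[:3],*v[3:]); s=ctrl.sense()
    print("row",r,"grasp pt now",g,"F",s["force"],"tw",s["wrist_torque"],"t",s["time_s"],"w",s["grip_width"])
E
python3 go.py 472 -14 178 -3.1 32
```

```text
row [ 355.974 -365.337   95.23    -0.127    0.549    0.439] grasp pt now [ 202.851 -484.02   249.216] F [ 0.117 -0.39  -0.354] tw [-0.049 -0.     0.008] t 0.1 w 1.0002299919716375
```

```bash
R='[356,-365.3,95.2,-0.127,0.549,0.439]'; python3 steer.py '[[178,-182,40,-0.06,0.27,0.22],[178,-182,40,-0.06,0.27,0.22],[178,-182,40,-0.06,0.27,0.22],[178,-182,40,-0.06,0.27,0.22],[178,-182,40,-0.06,0.27,0.22],[356,-365.3,95.2,-0.127,0.549,0.439],[356,-365.3,95.2,-0.127,0.549,0.439],[356,-365.3,95.2,-0.127,0.549,0.439]]' 1.0; python3 go.py 472 -14 178 -3.1 32
```

```text
time_s: 0.9
eef_pos: [347.3, -116.3, 334.1]
ee_rot: [0.008, 0.96, -0.028, 0.278]
force: [1.6, -0.8, -0.3]
grip_width: 1.004
grip_force: 0.0
row [  17.511 -109.026   40.264    0.002   -0.004   -0.004] grasp pt now [ 429.876 -121.058  202.986] F [ 1.575 -0.785 -0.31 ] tw [-0.047  0.199  0.008] t 0.9 w 1.0035269438871697
```

```bash
python3 steer.py '[[17.5,-109,40,0,0,0],[17.5,-109,40,0,0,0],[17.5,-109,40,0,0,0],[17.5,-109,40,0,0,0],[17.5,-109,40,0,0,0]]'; python3 go.py 522.7 -17.3 88 -3.1 32
python3 - <<'E'
from h import *
for n in("top","side"): cv2.imwrite(f"pics/{n}1.png",ctrl.capture(n)[:,:,::-1])
a=cv2.imread("pics/top1.png")[140:250,200:345];b=cv2.imread("pics/side1.png")[110:255,170:360]
a=cv2.resize(a,(580,440));b=cv2.resize(b,(577,440))
cv2.imwrite("pics/c1.png",cv2.resize(np.hstack([a,b]),(800,304)))
E
```

```text
time_s: 1.4
eef_pos: [389.4, -11.3, 309.6]
ee_rot: [0.008, 0.961, -0.026, 0.275]
force: [-0.5, 0.4, 1.1]
grip_width: 1.0
grip_force: 0.0
row [ -4.25   -1.285 103.694   0.001   0.      0.001] grasp pt now [471.357 -15.831 178.189] F [-0.465  0.372  1.077] tw [0.003 0.205 0.   ] t 1.4 w 0.9996951524273788
```

View pics/c1.png

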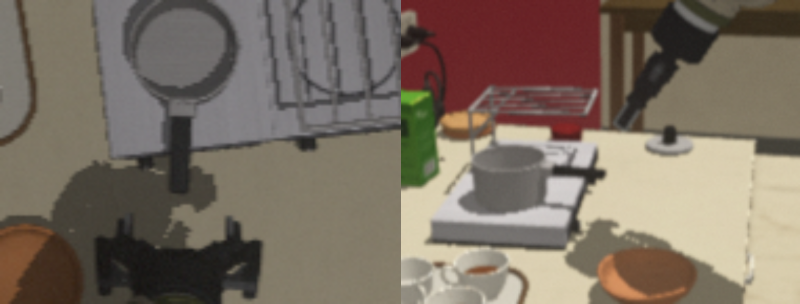

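The picture shows the open jaws at x≈125 and 235, centred on the handle at x≈180, with the tool leaning back. I'll descend along the tool axis and close.

```bash
python3 steer.py '[[-4,-1,50,0,0,0],[-4,-1,80,0,0,0],[-4,-1,100,0,0,0],[-4.2,-1.2,103.7,0,0,0],[-4.2,-1.2,103.7,0,0,0]]'; python3 go.py 522.7 -17.3 88 -3.1 32; python3 steer.py '[[0,0,0,0,0,0],[0,0,0,0,0,0],[0,0,0,0,0,0],[0,0,0,0,0,0],[0,0,0,0,0,0],[0,0,0,0,0,0],[0,0,0,0,0,0],[0,0,0,0,0,0]]' 0.0 50;python3 go.py 522.7 -17.3 88 -3.1 32
```

```text
time_s: 2.0
eef_pos: [440.7, -13.7, 219.7]
ee_rot: [0.008, 0.961, -0.027, 0.275]
force: [0.1, -0.2, 0.9]
grip_width: 1.001
grip_force: 0.0
row [-0.165 -0.821  0.149  0.001  0.    -0.001] grasp pt now [522.686 -18.349  88.204] F [ 0.128 -0.206  0.903] tw [-0.016  0.251  0.002] t 2.0 w 1.0010573706811388
time_s: 2.8
eef_pos: [440.8, -13.0, 219.8]
ee_rot: [0.008, 0.961, -0.026, 0.276]
force: [-5.2, -2.0, 5.9]
grip_width: 0.225
grip_force: 50.7
row [-0.293 -0.162  0.241  0.001 -0.001  0.   ] grasp pt now [522.935 -17.698  88.445] F [-5.164 -2.011  5.932] tw [-0.253  0.383 -0.386] t 2.8 w 0.22535103257461478
```

```bash
python3 go.py 537.3 -187.7 88.2 -3.1 32
```

```text
row [ 19.949 169.185  12.946   0.001  -0.001   0.   ] grasp pt now [522.935 -17.698  88.445] F [-5.164 -2.011  5.932] tw [-0.253  0.383 -0.386] t 2.8 w 0.22535103257461478
```

```bash
python3 steer.py '[[1,8.5,0.6,0,0,0],[3,25.4,1.9,0,0,0],[5,42.3,3.2,0,0,0],[7,59.2,4.5,0,0,0],[9,76.1,5.8,0,0,0],[11,93,7.1,0,0,0],[13,110,8.4,0,0,0],[14,118.5,9.1,0,0,0]]'; python3 go.py 537.3 -187.7 88.2 -3.1 32
```

```text
time_s: 3.6
eef_pos: [451.2, -132.4, 219.6]
ee_rot: [0.007, 0.961, -0.025, 0.276]
force: [-0.9, 7.7, 4.6]
grip_width: 0.22
grip_force: 50.4
row [ 5.748 50.554  3.456 -0.001 -0.     0.001] grasp pt now [ 533.26  -136.645   88.114] F [-0.947  7.7    4.603] tw [ 1.112 -0.345  1.254] t 3.6 w 0.22044905802346404
```

```bash
python3 steer.py '[[1,10,0.7,0,0,0],[3,25,1.8,0,0,0],[4.5,38,2.7,0,0,0],[5.5,46,3.3,0,0,0],[5.9,50,3.6,0,0,0],[5.9,50,3.6,0,0,0],[5.9,50,3.6,0,0,0]]'; python3 go.py 537.3 -187.7 88.2 -3.1 32
python3 - <<'E'
from h import *
for n in("top","side"): cv2.imwrite(f"pics/{n}2.png",ctrl.capture(n)[:,:,::-1])
a=cv2.imread("pics/top2.png")[120:230,265:375];b=cv2.imread("pics/side2.png")[130:240,170:300]
cv2.imwrite("pics/c2.png",cv2.convertScaleAbs(np.hstack([cv2.resize(a,(400,400),interpolation=cv2.INTER_CUBIC),cv2.resize(b,(400,400),interpolation=cv2.INTER_CUBIC)]),alpha=1.4))
E
```

```text
time_s: 4.3
eef_pos: [455.5, -182.0, 219.7]
ee_rot: [0.007, 0.961, -0.025, 0.276]
force: [2.8, 3.6, 4.0]
grip_width: 0.224
grip_force: 50.0
row [-0.111  1.229 -0.063 -0.    -0.     0.001] grasp pt now [ 537.556 -186.416   88.243] F [2.753 3.624 3.958] tw [ 0.666 -0.519  0.785] t 4.3 w 0.22361482947745964
```

View pics/c2.png

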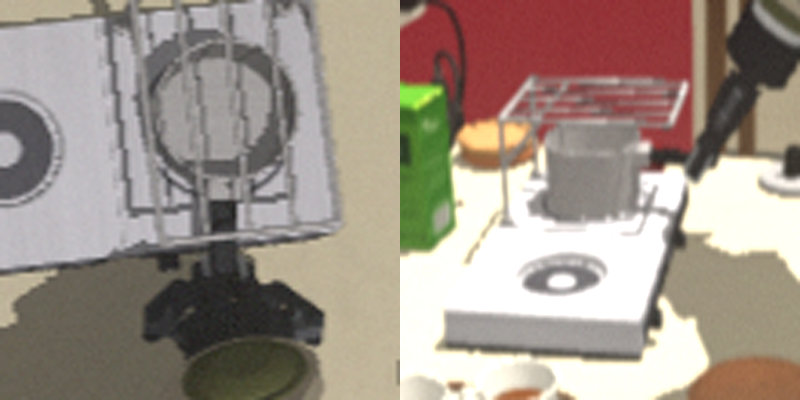

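The saucepan stands under the rack around (220,117) in the left half, gripped on its handle. The well is open at left, centred near (5,150). Next I'll fit the rim and well circles numerically.

```bash
cat > fit.py <<'E'
from h import *
np.set_printoptions(precision=2,suppress=True)
def grid(n,z,c,half,img): # rectified view of a horizontal plane, 0.5 mm/px
    k=int(half*4); P=[proj(n,(c[0]+a*half,c[1]+b*half,z)) for a,b in((1,1),(1,-1),(-1,-1),(-1,1))]
    H=cv2.getPerspectiveTransform(np.float32(P),np.float32([(0,0),(k,0),(k,k),(0,k)])); return cv2.warpPerspective(img,H,(k,k),flags=cv2.INTER_CUBIC)
def radial(n,z,c,r,img,sign,band=7,it=6):
    """fit circle of about radius r: per angle the strongest radial step (sign +1: brighter outside)"""
    g=cv2.GaussianBlur(cv2.cvtColor(img,cv2.COLOR_BGR2GRAY),(0,0),.7).astype(np.float32); c=np.array(c,float)
    for _ in range(it):
        th=np.radians(np.arange(0,360,3)); rr=np.arange(r-band,r+band,.5)
        px=np.array([[proj(n,(c[0]+q*np.cos(t),c[1]+q*np.sin(t),z)) for q in rr] for t in th],np.float32)
        v=cv2.remap(g,px[...,0],px[...,1],cv2.INTER_LINEAR); G=sign*(v[:,4:]-v[:,:-4]); k=G.argmax(1); ok=G.max(1)>12
        p=np.c_[c[0]+rr[k+2]*np.cos(th),c[1]+rr[k+2]*np.sin(th)][ok]
        for _ in range(4):
            q=np.linalg.lstsq(np.c_[2*p,np.ones(len(p))],(p**2).sum(1),rcond=None)[0]; R_=np.sqrt(q[2]+q[:2]@q[:2]); e=abs(np.hypot(*(p-q[:2]).T)-R_); p=p[e<max(1.5,2*np.median(e))]
        c=q[:2]
    return c,R_,len(p)
E
python3 - <<'E'
from fit import *
a=cv2.imread("pics/top0.png");b=cv2.imread("pics/top2.png")
for s in(1,-1):
  print("rim0",s,radial("top",101,(647.5,-24.5),55,a,s)); print("rim2",s,radial("top",101,(662,-194),55,b,s))
  print("ring0",s,radial("top",36,(662,-194),59+s,a,s,5)); print("well",s,radial("top",36,(648,-24.6),46+s,b,s,6))
sd=cv2.imread("pics/side2.png")
for s in(1,-1): print("side well",s,radial("side",36,(648,-24.6),46+s,sd,s,6))
# handle end & line in top2
v=b.max(2)
for rows in((176,190),):
  pass
p=[(c,proj("top",c)) for c in[(661.9,-194,101)]];print(p)
E
```

```text
rim0 1 (array([652.02, -20.97]), np.float64(57.5463742220769), 81)
rim2 1 (array([ 661.73, -187.59]), np.float64(57.12590688240393), 37)
ring0 1 (array([ 662.12, -193.78]), np.float64(61.75816413944009), 62)
well 1 (array([648. , -24.6]), np.float64(42.00000000008454), 27)
rim0 -1 (array([0., 0.]), np.float64(0.0), 0)
rim2 -1 (array([ 664.26, -197.78]), np.float64(58.97743171730958), 14)
ring0 -1 (array([ 662.14, -194.36]), np.float64(55.769402239467794), 54)
well -1 (array([0., 0.]), np.float64(0.0), 0)
side well 1 (array([645.17, -16.69]), np.float64(45.19307701355745), 38)
side well -1 (array([-2.14,  3.59]), np.float64(42.24366818841005), 18)
[((661.9, -194, 101), array([327.33, 149.85]))]
  return _methods._mean(a, axis=axis, dtype=dtype,
  ret = ret.dtype.type(ret / rcount)
```

```bash
python3 - <<'E' 2>/dev/null
from fit import *
a=cv2.imread("pics/top0.png");b=cv2.imread("pics/top2.png");sd=cv2.imread("pics/side2.png")
G=[grid("top",36,(648,-24.6),60,b),grid("side",36,(648,-24.6),60,sd),grid("top",101,(647.5,-24.5),65,a),grid("top",101,(662,-194),65,b),grid("side",101,(662,-194),65,sd),grid("side",36,(662,-194),65,sd)]
o=[]
for g in G:
    h=g.shape[0]/2; s=260/g.shape[0]; g=cv2.convertScaleAbs(cv2.resize(g,(260,260)),alpha=1.3)
    cv2.line(g,(130,120),(130,140),(0,0,255));cv2.line(g,(120,130),(140,130),(0,0,255))
    r=[46,46,55,55,55,53][len(o)]; cv2.circle(g,(130,130),int(round(r*2*s)),(0,0,255),1); o.append(g)
cv2.imwrite("pics/c3.png",np.vstack([np.hstack(o[:3]),np.hstack(o[3:])]))
E
```

```text
(no output)
```

View pics/c3.png

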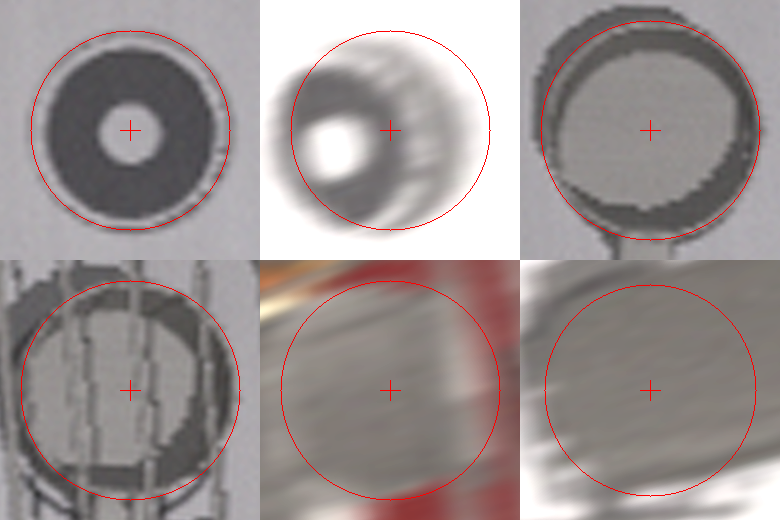

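Panel 1 shows the well matching (648,-24.6) to about 1 mm. Panel 3 shows the starting rim matching too, and panel 4 shows the rim slightly left of (662,-194), by about 2–3 px (1 mm). I'll compare the handle/ferrule profiles and side edges before and after to refine that.

```bash
python3 - <<'E' 2>/dev/null
from fit import *
np.set_printoptions(precision=1,suppress=True,linewidth=200)
a=cv2.imread("pics/top0.png");b=cv2.imread("pics/top2.png")
y=np.radians(-3.1);ex=np.array([np.cos(y),np.sin(y)]);ey=np.array([-ex[1],ex[0]])
def prof(img,c,pts):
    g=cv2.cvtColor(img,cv2.COLOR_BGR2GRAY).astype(np.float32)
    px=np.array([proj("top",(*(np.array(c)+ex*u+ey*w),94)) for u,w in pts],np.float32)[None]
    return cv2.remap(g,px[...,0],px[...,1],cv2.INTER_LINEAR)[0]
def cross(p,u,lv):
    i=np.where((p[:-1]-lv)*(p[1:]-lv)<0)[0]; return [round(u[k]+(lv-p[k])/(p[k+1]-p[k])*(u[k+1]-u[k]),1) for k in i]
for img,c,n in((a,(647.5,-24.5),"before"),(b,(662,-194.5),"after")):
    u=np.arange(-86.,-50,.5)
    print(n,"start",[cross(prof(img,c,[(q,w) for q in u]),u,80) for w in(-4,0,4)])
    w=np.arange(-20.,20,.5)
    print("sides",[cross(prof(img,c,[(q,k) for k in w]),w,100) for q in(-76,-82,-88,-92)])
E
```

```text
before start [[np.float64(-66.8)], [np.float64(-66.8)], [np.float64(-66.8)]]
sides [[np.float64(-11.1), np.float64(18.6)], [np.float64(-11.2), np.float64(18.5)], [np.float64(-11.3), np.float64(18.1)], [np.float64(-11.4), np.float64(18.0)]]
after start [[np.float64(-66.1), np.float64(-57.4), np.float64(-53.8)], [np.float64(-66.9)], [np.float64(-67.1)]]
sides [[np.float64(-8.5)], [np.float64(-8.5)], [np.float64(-8.7), np.float64(15.1), np.float64(15.9)], [np.float64(-8.1)]]
```

The handle profiles put x on target and y about 2 mm short, so I'll nudge by 2 mm.

```bash
python3 steer.py '[[0,1,0,0,0,0],[0,2,0,0,0,0],[0,2,0,0,0,0],[0,2,0,0,0,0]]'; python3 go.py 537.3 -189 88.2 -3.1 32;  python3 - <<'E' 2>/dev/null
from fit import *
b=ctrl.capture("top")[:,:,::-1].copy();cv2.imwrite("pics/top3.png",b)
y=np.radians(-3.1);ex=np.array([np.cos(y),np.sin(y)]);ey=np.array([-ex[1],ex[0]]);c=np.array((662,-194.5))
g=cv2.cvtColor(b,cv2.COLOR_BGR2GRAY).astype(np.float32);w=np.arange(-20.,20,.5)
for q in(-76,-82,-88):
    px=np.array([proj("top",(*(c+ex*q+ey*k),94)) for k in w],np.float32)[None];p=cv2.remap(g,px[...,0],px[...,1],1)[0]
    i=np.where((p[:-1]-100)*(p[1:]-100)<0)[0];print(w[i])
print(plane("top",(0,0),0)[:1])
E
```

```text
time_s: 4.8
eef_pos: [455.2, -183.7, 219.6]
ee_rot: [0.007, 0.961, -0.025, 0.276]
force: [1.8, 7.0, 4.7]
grip_width: 0.222
grip_force: 50.3
row [ 0.117  0.827 -0.017 -0.001  0.     0.002] grasp pt now [ 537.259 -187.955   88.12 ] F [1.781 6.964 4.735] tw [ 0.954 -0.575  1.141] t 4.8 w 0.2219068515240262
[-11.]
[-11.]
[-10.5  14.5  15.5]
[1163.53]
```

```bash
python3 steer.py '[[0,0,0,0,0,0],[0,0,0,0,0,0],[0,0,0,0,0,0],[0,0,0,0,0,0],[0,0,0,0,0,0]]' 0.8; python3 steer.py '[[0,0,-10,0,0,0],[0,0,-40,0,0,0],[0,0,-80,0,0,0],[0,0,-110,0,0,0],[0,0,-110,0,0,0]]' ; python3 - <<'E' 2>/dev/null
from fit import *
np.set_printoptions(precision=2,suppress=True)
import go
b=ctrl.capture("top")[:,:,::-1].copy();s=ctrl.capture("side")[:,:,::-1].copy();cv2.imwrite("pics/top4.png",b);cv2.imwrite("pics/side4.png",s)
m,c,st=blob(b,b.max(2)<70,(380,212,402,232));m2,c2,st2=blob(s,s.max(2)<70,(290,165,304,182))
print("knob",c,st,plane("top",c,40),"side",c2,st2,tri(c,c2))
tp=proj("side",(461,-378,40));print(tp)
A=cv2.resize(b[120:215,275:375],(400,380),interpolation=2);B=cv2.resize(b[200:240,370:412],(400,380),interpolation=2)
cv2.imwrite("pics/c4.png",cv2.convertScaleAbs(np.hstack([A,B]),alpha=1.4))
print(go.row((461,-377,140),-3.1,0))
E
```

```text
time_s: 5.35
eef_pos: [455.1, -184.6, 219.4]
ee_rot: [0.008, 0.961, -0.026, 0.276]
force: [0.9, -0.2, 0.6]
grip_width: 0.802
grip_force: 0.0
time_s: 5.85
eef_pos: [395.8, -181.3, 316.1]
ee_rot: [0.01, 0.96, -0.026, 0.278]
force: [0.4, -0.3, -1.2]
grip_width: 0.798
grip_force: 0.0
knob [391.142 221.708] [386 216  12  12 106] [ 461.209 -374.845   40.   ] side [297.308 173.795] [295 170   6   8  39] (array([ 460.749, -379.655,   22.133]), np.float64(1.2482541909146998))
[297.152 169.544]
(array([ 53.677, 191.945,  55.774,   0.002,  -0.56 ,  -0.   ]), array([ 478.732, -185.976,  182.016]))
```

View pics/c4.png

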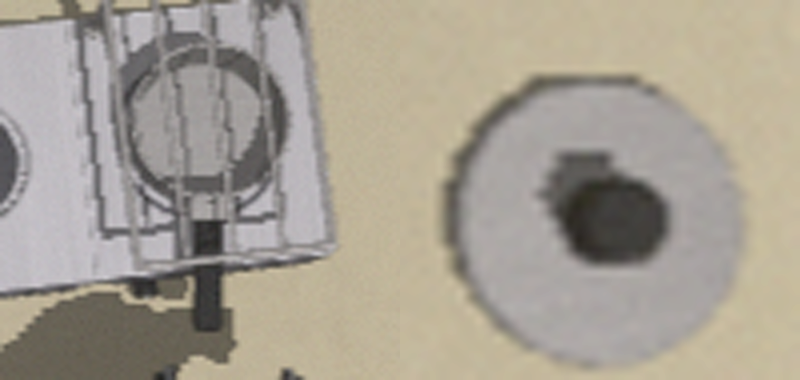

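The pan is under the rack with its handle free, at full pixels ≈(327,150). In the right panel the cover disk is centred near (602,223) and the knob top near (617,222). Cast both to points.

```bash
python3 - <<'E' 2>/dev/null
from fit import *
b=cv2.imread("pics/top4.png")
f=lambda u,v:((u-400+.5)/9.524-.5+370,(v+.5)/9.5-.5+200)
print("knobtop",plane("top",f(617,222),40),"disk R",plane("top",f(743,222),10),"disk front",plane("top",f(602,366),10))
m,c,st=blob(b,(b.max(2)<62),(384,214,402,232));print(st)
print("disk fit",radial("top",10,(461,-379),44,b,1),radial("top",10,(461,-379),44,b,-1))
s=cv2.imread("pics/side4.png");m2,c2,st2=blob(s,s.max(2)<75,(290,165,304,182));print(st2,tri(f(617,222),(c2[0],st2[1]+1)))
E
python3 go.py 461 -378 140 -3.1 0
```

```text
knobtop [ 457.68 -378.06   40.  ] disk R [ 456.72 -424.37   10.  ] disk front [ 414.4  -379.29   10.  ]
[386 218  12  10  84]
disk fit (array([ 460.1 , -375.74]), np.float64(43.42168954807836), 43) (array([ 461.06, -378.16]), np.float64(38.26258125155992), 20)
[295 170   6   9  45] (array([ 458.72, -379.6 ,   33.7 ]), np.float64(2.0089530663184867))
row [ 53.723 192.943  55.805   0.002  -0.56   -0.   ] grasp pt now [ 478.732 -185.976  182.016] F [-0.414  0.072 -0.698] tw [-0.003  0.209 -0.024] t 5.95 w 0.7974937203277814
```

```bash
python3 steer.py '[[53.7,193,55.8,0,-0.56,0],[53.7,193,55.8,0,-0.56,0],[53.7,193,55.8,0,-0.56,0],[53.7,193,55.8,0,-0.56,0],[53.7,193,55.8,0,-0.56,0],[53.7,193,55.8,0,-0.56,0]]' 0.8; python3 go.py 458.5 -379 31 -3.1 0; python3 -c "
from h import *
print(ctrl.sense()['joints'])"
```

```text
time_s: 6.55
eef_pos: [461.6, -378.7, 291.9]
ee_rot: [-0.001, 1.0, -0.027, -0.001]
force: [-1.2, 0.1, -0.8]
grip_width: 0.801
grip_force: 0.0
row [ -2.842   0.605 105.885  -0.002   0.003  -0.001] grasp pt now [ 461.25  -378.468  136.879] F [-1.2    0.096 -0.777] tw [0.    0.009 0.042] t 6.55 w 0.8012710535999
[-8.82976084e-01  5.73283984e-01  1.41336140e+00 -9.02970304e-04
  1.15782293e+00  7.43163377e-01]
```

```bash
python3 steer.py '[[-2.8,0.6,45,0,0,0],[-2.8,0.6,80,0,0,0],[-2.8,0.6,100,0,0,0],[-2.8,0.6,105.9,0,0,0],[-2.8,0.6,105.9,0,0,0]]' 1.0; python3 steer.py '[[0,0,0,0,0,0],[0,0,0,0,0,0],[0,0,0,0,0,0],[0,0,0,0,0,0],[0,0,0,0,0,0],[0,0,0,0,0,0],[0,0,0,0,0,0]]' 0.0 20; python3 go.py 458.5 -379 31 -3.1 0
```

```text
time_s: 7.05
eef_pos: [458.5, -377.7, 188.2]
ee_rot: [0.0, 1.0, -0.027, -0.001]
force: [0.7, -1.3, 1.1]
grip_width: 1.0
grip_force: 0.0
time_s: 7.75
eef_pos: [458.6, -378.8, 189.0]
ee_rot: [0.001, 1.0, -0.027, -0.0]
force: [-0.2, -0.5, 5.5]
grip_width: 0.295
grip_force: 20.6
row [-0.046  0.179  2.953  0.002  0.    -0.   ] grasp pt now [ 458.48  -379.128   33.953] F [-0.219 -0.495  5.531] tw [-0.04   0.162  0.038] t 7.75 w 0.2948482412257276
```

```bash
python3 steer.py '[[0,0,0,0,0,0],[0,0,0,0,0,0],[0,0,-2,0,0,-0.15],[0,0,-2,0,0,-0.3],[0,0,-2,0,0,-0.45],[0,0,-2,0,0,-0.6],[0,0,-2,0,0,-0.75],[0,0,-2,0,0,-0.9]]' 0.8;python3 steer.py '[[0,0,0,0,0,-0.15],[0,0,0,0,0,-0.3],[0,0,0,0,0,-0.45],[0,0,0,0,0,-0.6],[0,0,0,0,0,-0.67],[0,0,0,0,0,-0.67]]' ; python3 go.py 458.5 -379 32 -3.1 0; python3 go.py 458.5 -379 32 86.9 0
```

```text
time_s: 8.55
eef_pos: [458.4, -378.4, 189.9]
ee_rot: [-0.0, 0.911, 0.413, -0.001]
force: [-0.4, 0.3, 0.9]
grip_width: 0.8
grip_force: 0.0
time_s: 9.15
eef_pos: [458.4, -378.5, 190.0]
ee_rot: [-0.0, 0.726, 0.688, -0.001]
force: [-0.2, -0.7, -0.7]
grip_width: 0.798
grip_force: 0.0
row [-0.5    0.115  2.962 -0.001  0.002  1.57 ] grasp pt now [ 458.18  -378.57    34.962] F [-0.159 -0.736 -0.722] tw [ 0.006 -0.012 -0.015] t 9.15 w 0.7980714911758494
row [-0.5    0.115  2.962 -0.002  0.001 -0.001] grasp pt now [ 458.18  -378.57    34.962] F [-0.159 -0.736 -0.722] tw [ 0.006 -0.012 -0.015] t 9.15 w 0.7980714911758494
```

```bash
python3 steer.py '[[0,0,2.5,0,0,0],[0,0,2.5,0,0,0],[0,0,2.5,0,0,0],[0,0,2.5,0,0,0],[0,0,2.5,0,0,0],[0,0,2.5,0,0,0],[0,0,2.5,0,0,0],[0,0,2.5,0,0,0]]' 0.0 60; python3 go.py 458.5 -379 32 86.9 0; python3 steer.py '[[0,0,-20,0,0,0],[0,0,-60,0,0,0],[0,0,-100,0,0,0],[0,0,-100,0,0,0]]'; python3 go.py 648 -24.6 137 86.9 0
```

```text
time_s: 9.95
eef_pos: [458.5, -378.6, 187.8]
ee_rot: [0.0, 0.726, 0.687, -0.001]
force: [-0.2, 0.0, 1.8]
grip_width: 0.279
grip_force: 59.3
row [-0.394  0.05   0.836 -0.001  0.001 -0.001] grasp pt now [ 458.3   -378.768   32.836] F [-0.235  0.034  1.837] tw [0.035 0.052 0.019] t 9.95 w 0.2791357311257996
time_s: 10.35
eef_pos: [459.2, -379.0, 292.8]
ee_rot: [0.004, 0.726, 0.687, -0.001]
force: [0.5, -0.3, -1.8]
grip_width: 0.287
grip_force: 59.4
row [364.242 169.095  -1.16    0.005   0.008  -0.001] grasp pt now [ 459.858 -380.246  137.825] F [ 0.51  -0.333 -1.778] tw [-0.011  0.004  0.053] t 10.35 w 0.28676720246967324
```

```bash
python3 steer.py '[[50,-2,-10,0,0,0],[100,-3,-15,0,0,0],[150,-5,-15,0,0,0],[200,-6,-15,0,0,0],[250,-8,-15,0,0,0],[300,-9,-15,0,0,0],[340,-11,-15,0,0,0],[350,-11,-15,0,0,0]]'; python3 go.py 648 -24.6 140 86.9 0
```

```text
time_s: 11.15
eef_pos: [466.2, -25.0, 301.5]
ee_rot: [-0.001, 0.725, 0.689, -0.001]
force: [0.0, -0.5, -2.3]
grip_width: 0.282
grip_force: 59.5
row [  9.754 181.545   5.913  -0.003  -0.      0.003] grasp pt now [465.713 -24.951 146.5  ] F [ 0.039 -0.523 -2.275] tw [-0.02   0.004 -0.018] t 11.15 w 0.2821167774015154
```

```bash
python3 steer.py '[[2,40,0,0,0,0],[5,80,0,0,0,0],[7,120,0,0,0,0],[9,155,0,0,0,0],[9.7,175,0,0,0,0],[9.7,181.5,10,0,0,0],[9.7,181.5,40,0,0,0],[9.7,181.5,60,0,0,0]]'; python3 go.py 648 -24.6 83 86.9 0; python3 - <<'E' 2>/dev/null
from fit import *
for n in("top","side"): cv2.imwrite(f"pics/{n}5.png",ctrl.capture(n)[:,:,::-1])
b=cv2.imread("pics/top5.png");s=cv2.imread("pics/side5.png")
A=cv2.resize(b[125:205,220:305],(400,376),interpolation=2);B=cv2.resize(s[150:240,180:276],(400,376),interpolation=2)
cv2.imwrite("pics/c5.png",cv2.convertScaleAbs(np.hstack([A,B]),alpha=1.3))
E
```

```text
time_s: 11.95
eef_pos: [647.6, -29.0, 238.9]
ee_rot: [-0.002, 0.726, 0.687, -0.002]
force: [-0.9, 1.1, -1.8]
grip_width: 0.284
grip_force: 59.7
row [ 4.447  0.184  0.871 -0.005  0.    -0.001] grasp pt now [646.795 -29.059  83.876] F [-0.934  1.057 -1.768] tw [ 0.015 -0.007  0.034] t 11.95 w 0.283756262490611
```

View pics/c5.png

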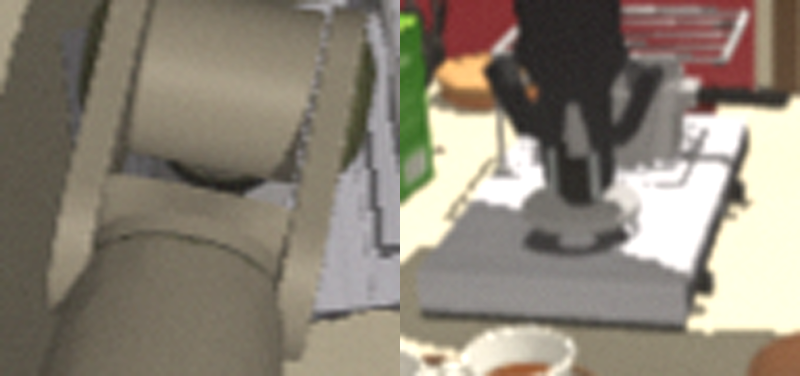

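The top view is blocked by the arm. The side view shows the cover level, at about (580,215), just above the well at about (575,238). The measured position is 4.4 mm off in y, so I'll correct that before lowering.

```bash
python3 steer.py '[[4.4,0,0,0,0,0],[4.4,0,0,0,0,0],[4.4,0,0,0,0,0],[4.4,0,0,0,0,0]]'; python3 go.py 648 -24.6 83 86.9 0; python3 steer.py '[[0,0,0,0,0,0]]'; python3 go.py 648 -24.6 73 86.9 0
```

```text
time_s: 12.45
eef_pos: [648.9, -24.4, 243.0]
ee_rot: [0.0, 0.726, 0.687, -0.0]
force: [0.4, -0.3, -3.0]
grip_width: 0.284
grip_force: 59.6
row [-0.267 -0.871  5.015  0.     0.001 -0.001] grasp pt now [648.902 -24.57   88.014] F [ 0.389 -0.329 -3.022] tw [ 0.013 -0.035  0.014] t 12.45 w 0.28445528028235995
time_s: 12.55
eef_pos: [648.8, -24.4, 242.6]
ee_rot: [0.0, 0.726, 0.687, -0.001]
force: [0.1, 0.3, -1.2]
grip_width: 0.282
grip_force: 59.6
row [-0.202 -0.823 14.625 -0.001  0.001 -0.001] grasp pt now [648.752 -24.597  87.625] F [ 0.132  0.331 -1.177] tw [ 0.029  0.062 -0.053] t 12.55 w 0.282098839706078
```

```bash
python3 - <<'E' 2>/dev/null
from fit import *
b=cv2.imread("pics/top2.png");s=cv2.imread("pics/side2.png")
g=cv2.cvtColor(b,cv2.COLOR_BGR2GRAY)
m,c,st=blob(b,g<85,(245,135,290,185));cn=cv2.findContours(m.astype(np.uint8),0,2)[0][0]
e=cv2.fitEllipse(cn);print("dark ring top",e,plane("top",e[0],26))
gs=cv2.cvtColor(s,cv2.COLOR_BGR2GRAY);cc=proj("side",(648,-24.6,26));x,y=map(int,cc)
w=gs[y-15:y+16,x-25:x+26];print(cc,w.min(),w.max())
sub=(gs<105);m,c,st=blob(s,sub,(x-25,y-15,x+26,y+16));cn=max(cv2.findContours(m.astype(np.uint8),0,2)[0],key=len);e2=cv2.fitEllipse(cn);print("side",e2,plane("side",e2[0],26),tri(e[0],e2[0]))
E
```

```text
dark ring top ((265.53277587890625, 160.6021270751953), (25.961650848388672, 26.50282096862793), 17.192495346069336) [648.1 -24.7  26. ]
[222.31 206.25] 83 214
side ((221.5633087158203, 206.32919311523438), (6.302475929260254, 20.95676612854004), 86.60418701171875) [650.08 -23.56  26.  ] (array([649.23, -24.4 ,  25.59]), np.float64(2.2049978553383673))
```

```bash
python3 steer.py '[[0,-0.4,8,0,0,0],[0,-0.4,14,0,0,0],[0,-0.4,17,0,0,0],[0,-0.4,19,0,0,0],[0,-0.4,21,0,0,0],[0,-0.4,23,0,0,0],[0,-0.4,24,0,0,0],[0,-0.4,24,0,0,0]]'; python3 go.py 648.3 -24.6 58.8 86.9 0
```

```text
time_s: 13.35
eef_pos: [648.4, -24.4, 218.1]
ee_rot: [-0.0, 0.726, 0.687, -0.001]
force: [-0.0, 0.0, -2.0]
grip_width: 0.284
grip_force: 59.6
row [-0.244 -0.079  4.28  -0.001  0.001 -0.001] grasp pt now [648.199 -24.497  63.08 ] F [-0.004  0.028 -2.01 ] tw [ 0.001 -0.068  0.041] t 13.35 w 0.2841323391327011
```

No contact force, with the underside at about z=30, so the cover is inside the well. I'll lower it the rest of the way.

```bash
python3 steer.py '[[0,0,1,0,0,0],[0,0,2,0,0,0],[0,0,3,0,0,0],[0,0,4,0,0,0],[0,0,4.8,0,0,0],[0,0,4.8,0,0,0]]'; python3 go.py 648.3 -24.6 58.8 86.9 0
```

```text
time_s: 13.95
eef_pos: [648.4, -24.4, 213.9]
ee_rot: [-0.0, 0.726, 0.687, -0.001]
force: [-3.3, 0.3, 4.0]
grip_width: 0.287
grip_force: 60.2
row [-0.245 -0.078  0.067 -0.001  0.001 -0.001] grasp pt now [648.209 -24.521  58.866] F [-3.319  0.309  4.036] tw [ 0.022  0.496 -0.003] t 13.95 w 0.2872061265271509
```

```bash
python3 steer.py '[[0,0,0.8,0,0,0],[0,0,0.8,0,0,0]]'; python3 steer.py '[[0,0,0,0,0,0],[0,0,0,0,0,0],[0,0,0,0,0,0],[0,0,0,0,0,0],[0,0,0,0,0,0]]' 0.8; python3 steer.py '[[0,0,-20,0,0,0],[0,0,-60,0,0,0],[0,0,-110,0,0,0],[0,-50,-150,0,0,0],[0,-100,-150,0,0,0],[0,-150,-150,0,0,0],[0,-200,-150,0,0,0],[0,-240,-150,0,0,0]]'; python3 steer.py '[[0,-40,-20,0,0,0],[0,-40,-20,0,0,0]]'; python3 - <<'E' 2>/dev/null
from fit import *
for n in("top","side"): cv2.imwrite(f"pics/{n}6.png",ctrl.capture(n)[:,:,::-1])
b=cv2.imread("pics/top6.png");s=cv2.imread("pics/side6.png")
A=cv2.resize(b[120:215,230:350],(400,317),interpolation=2);B=cv2.resize(s[145:240,180:300],(400,317),interpolation=2)
cv2.imwrite("pics/c6.png",cv2.convertScaleAbs(np.hstack([A,B]),alpha=1.2))
E
```

```text
time_s: 14.15
eef_pos: [648.4, -24.3, 213.8]
ee_rot: [0.0, 0.726, 0.687, -0.001]
force: [-5.3, 1.3, 10.4]
grip_width: 0.284
grip_force: 61.0
time_s: 14.65
eef_pos: [648.4, -24.4, 212.4]
ee_rot: [-0.0, 0.726, 0.687, -0.001]
force: [0.1, 0.2, -0.1]
grip_width: 0.801
grip_force: 0.0
time_s: 15.45
eef_pos: [408.3, -10.8, 362.8]
ee_rot: [0.0, 0.726, 0.687, -0.001]
force: [0.3, -0.7, 0.5]
grip_width: 0.796
grip_force: 0.0
time_s: 15.65
eef_pos: [367.5, -8.2, 385.0]
ee_rot: [0.002, 0.726, 0.687, 0.0]
force: [0.1, -0.5, -0.2]
grip_width: 0.8
grip_force: 0.0
```

View pics/c6.png

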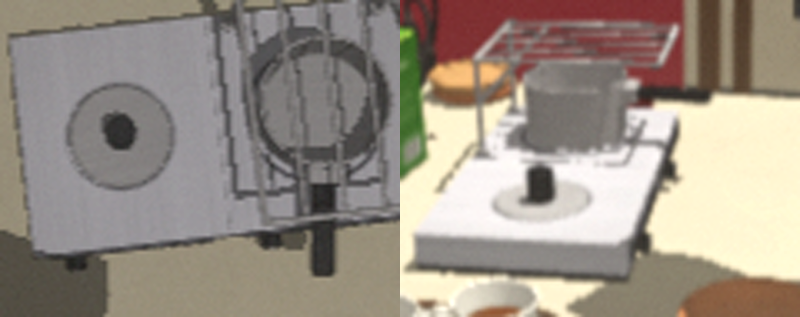

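The cover sits flush in the well at (120,133), and the pan is under the rack. One last numeric check of the pan's displacement.

```bash
python3 - <<'E' 2>/dev/null
from fit import *
y=np.radians(-3.1);ex=np.array([np.cos(y),np.sin(y)]);ey=np.array([-ex[1],ex[0]])
def cr(img,c,pts,u,lv):
    g=cv2.cvtColor(img,cv2.COLOR_BGR2GRAY).astype(np.float32);px=np.array([proj("top",(*(np.array(c)+ex*p+ey*q),94)) for p,q in pts],np.float32)[None]
    p=cv2.remap(g,px[...,0],px[...,1],1)[0];i=np.where((p[:-1]-lv)*(p[1:]-lv)<0)[0];return [float(round(u[k]+(lv-p[k])/(p[k+1]-p[k])*.5,1)) for k in i]
for f,c in(("top0",(647.5,-24.5)),("top6",(662,-194.1))):
    img=cv2.imread(f"pics/{f}.png");u=np.arange(-160.,-50,.5);w=np.arange(-20.,20,.5)
    print(f,[cr(img,c,[(q,k) for q in u],u,70) for k in(-3,3)],[cr(img,c,[(q,k) for k in w],w,80) for q in(-80,-88,-110,-120,-130,-136)])
a,b=[cv2.imread(f"pics/{f}.png") for f in("top0","top6")]
# darkness centroid of handle, z 94
for img,bx in((a,(255,176,275,215)),(b,(315,165,340,215))):
    m,c,st=blob(img,img.max(2)<62,bx);print(c,st,plane("top",c,94))
E
```

```text
top0 [[-67.4], [-67.1]] [[-10.2, 16.5], [-10.3, 16.3], [-10.5], [-9.9], [], []]
top6 [[-143.3, -97.3, -91.8, -66.6, -55.4, -53.9], [-143.4, -97.8, -92.1, -67.3]] [[-10.4, 14.5, 19.0], [-10.7, 11.8, 17.0], [-10.0, 9.4, 13.8], [-10.1, 10.3, 16.7], [-10.2, 10.2], [-10.2, 10.0]]
[264.11 195.76] [255 182  15  29 225] [541.72 -17.41  94.  ]
[326.02 192.52] [315 186  22  17 127] [ 545.55 -186.64   94.  ]
```

```bash
python3 -c "
from rig import ctrl
print(ctrl.finish_job())"
```

```text
the job is handed in; nothing more can be done
None
```

The saucepan is centred in the ring to within about 1 mm by camera measurement, the cover sits flush in the well, the dish, tape and tin were left alone, and the job was handed in at about 16 s; no verdict came back.

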